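# Light the level on a tacked pipe

## Robot

A 6-joint arm with a two-finger parallel gripper is mounted at the origin on the work surface. World frame = base frame: x ahead of the robot, y to its left, z up, the work surface at z = 0. Lengths are in mm, angles in rad, forces in N, time in s.
With the tool pointing down it reaches from about 300 to 750 mm from the base axis. Payload 8.5 kg.
Tool frame: the origin (TCP) lies at the very end of the fingers, on their centre line; the grasp point (between the pads) lies 19 mm behind it; z points along the fingers, y is the line along which they close (so a half turn about z gives the same grasp; the last joint's range is limited). The gripper opens to 85 mm and grips with 20 to 120 N. Pads are 22 mm wide; open, the fingers measure 114 mm over their backs; the gripper's body (76 mm by 85 mm) begins 54 mm behind the grasp point. The pads swing forward as they close: fully open they stand 13 mm farther back than shut.
Start: joints at [1.013, 0.381, 1.297, -0, 1.464, -0.215], TCP at [184.86, 517.984, 231.322] pointing down, gripper open.
Joint ranges: [-3.11, 3.11], [-0.89, 2.33], [0.22, 2.48], [-1.42, 4.56], [0.17, 2.85], [-2.88, 2.88]. Speed limits (rad/s): [2.39, 2.39, 3.14, 3.14, 3.14, 3.14].

## Interface

Orientations are given as a rotation vector (axis times angle).
In Python, from bench import r gives the robot as it stands.
- The arm moves only by the tool arm_command, never from a script. Its argument "increments" is text: rows parted by semicolons, each of 4 numbers parted by spaces: the shift along the tool's x, y, z in cm, then the turn about the tool's z in degrees. A call has 1 to 12 rows; each row is the pose to reach, as a shift and turn from the pose commanded when the call began, along the tool's axes at that moment; what a row does not reach only later rows make up. A row lasts 1/8 s, in which the tool goes at most 62.5 mm and 10.7 degrees, less where a joint would pass 70% of its speed; a pose out of reach is approached as far as the arm can. A call with a gripper value outside its range is refused whole. "grip" is the gripper command: -1 is shut, 1 is fully open, values between are in proportion, set as the call begins (left out, the last holds). The fingers move at their own pace and stop on an object; "force" is the grip in N (left out, the last holds). Time passes only in rows, so rows that repeat a pose let the fingers close. It gives the time, the measured TCP pose, the force, the opening and the grip force at its end, in the units of the state.
- r.read_state(): the state, without advancing time (a new reading comes with each control period).
- r.snapshot(name): name is "side" or "top"; returns a dict with "image" (420x560x3 uint8, blue, green, red), "fx", "fy", "cx", "cy" (pixels), "extrinsics" (4x4, takes a point from camera to world coordinates). Camera axes: x right, y up, looking along -z (the intrinsics and any distortion apply to the point x, -y, -z); pixel columns grow to the right and rows downward; lengths in mm; the calibration is good to about 2 mm. A picture is of the moment at which its call begins. There is no depth.
- r.hand_in(): hands the job in; it is judged then, once.
The state is a dict: "time_s": time; "q": joint angles; "joint_velocities": joint speeds; "effort": joint torques, N m; "tool_pos": TCP position; "ee_rot": TCP orientation; "wrist_force": force on the tool from outside, world axes, zero at the start; "wrist_torque": the same for the moment, N m; "finger_gap": opening from 0.0 (shut) to 1.0 (fully open); "finger_force": force on a finger pad.
Only numpy, scipy, OpenCV 4.12 (cv2) and the standard library are available. Lean on these libraries where they do the work, as an engineer would, in place of code of your own. Each camera call takes 0.05 s, during which the arm holds its last target. There are 200 camera calls.

## Task

Check the fit-up of the tacked pipe: pick up the aluminium level from the table and set it down gently along the very top of the pipe, its middle over the joint, so that it stays balanced there upright and in line with the pipe when let go. Then draw the flashlight straight up out of its tube in the tool stand, slant it about 45 degrees and hold it up with its beam on the vial in the middle of the level's top, the lens about 15 cm from the vial and touching nothing. Finish while still holding the flashlight still like that, in the gripper; leave the other tools where they are.

Things in the scene. Friction and masses are not known exactly. Their poses are not given: they have to be found in the camera images.
- level: Loose plain aluminium spirit level, a bar 150 long (x) x 24 wide (y) x 34 mm high (z), 0.26 kg, lying on its sole on the table, left or right of the pipe. Not magnetic. Its sole has a lengthwise groove 10 mm wide, 5 mm deep between two flat rails, which straddles the pipe's top. Both ends are alike. Origin: centre of the sole. Grip it across its 24 mm width.
- vial (a point): The level's vial: a yellow-green tube 40 mm long let into the middle of the level's top. The point is at the middle of the top face, 34 mm above the centre of the sole.
- pipe: Two bare steel pipes, 88.9 mm diameter, 257 mm long together, tacked end to end, lying level in two grey V rests; all fixed. Origin on the table under the joint (dark 2.5 mm seam round the middle); x along the pipe, z up. Axis 85 mm, top line 129.4 mm above the table. The rests stand 85 mm either side of the joint, 130 mm wide across the pipe, up to 75 mm high.
- crown (a point): The point on the pipe's top line, right over the joint, 129.4 mm above the table.
- stand: Tool stand fixed to the table, on the other side of the pipe from the level: a grey flat bar 250 (x) x 90 x 6 mm with three upright steel tubes in a row along x, 80 mm apart, 42.4 mm outside, 36 mm inside, rim 81 mm above the table, closed below. They hold the flashlight, hammer and chisel, in any order. Origin: on the table under the middle tube; z up.
- flashlight: Dark round flashlight, switched on, standing lens down in a tube of the stand, lens 6 mm and tail 161 mm above the table; 0.15 kg. Head 32 mm in diameter up to 36 mm from the lens, then barrel 26 mm up to 150 mm, then a 16 mm rubber button 5 mm high. Origin: centre of the lens; z runs from lens to tail, the beam shines along -z. Centre of mass 70 mm from the lens. Grip the barrel from above.
- hammer: Bystander. Chipping hammer hanging in one of the tubes by its dark steel head, which lies across the row of tubes, about 155 mm long, 18 mm wide, 81 to 99 mm above the table. Origin at the head's underside on the tube's axis.
- chisel: Bystander. Cold chisel hanging in one of the tubes by its round black rubber hand guard (52 mm wide); its 16 mm steel shank stands up to 143 mm above the table. Origin at the guard's underside on the tube's axis.
- magnet: Bystander. Flat house-shaped steel welding magnet, about 106 x 106 x 18 mm, lying in front of the pipe on the robot's side. Origin: the middle of its underside.
- nozzle: Bystander. Copper gas nozzle, a tube 29 mm wide and 72 mm high standing on end. Origin: centre of its foot.
- coupon: Bystander. Welded steel test plate 125 x 98 x 8 mm lying flat. Origin: centre of its underside.
- tin: Bystander. Round tin 84 mm wide and 60 mm high beyond the pipe. Origin: centre of its underside.
- brush: Bystander. Wooden-backed wire brush 270 x 28 x 34 mm lying bristles down beyond the pipe. Origin: on the table under its middle.
Things that resemble listed ones, but are neither listed nor needed, are in the scene too. There is more than one size of the level; the job needs the larger. There is more than one size of the flashlight; the one meant has the size given above.

How it is judged:
By the outcome, as a careful person would: the job done as asked, in the order asked, and still so for the second after the job is handed in, while the arm keeps its last pose, push and grip.
It also fails if it takes over 61 s, if anything falls off the work surface, if the arm or the gripper's body presses on something with over 40 N, if the wrist force passes 120 N, or if a joint passes its speed limit or range.

## Working session

There is one attempt and no reset: what is moved stays moved. The work goes in short steps, Python scripts to look and compute and a tool call to move; the robot and the scene stay as the last step left them, time stands still between calls to the robot, and variables do not carry over. Pictures are saved under pics/ and viewed, at most 10 in all, crops included, and the job is handed in when it is done.

Besides the shell and the picture viewer there is one more tool, called after "Request:" as a command line: name --argument value ..., lists and objects as JSON in quotes. arm_command: Moves the arm, as the interface text tells. Its arguments: {"type":"object","properties":{"increments":{"type":"string"},"grip":{"type":"number"},"force":{"type":"number"}},"required":["increments"]}

```bash
mkdir -p pics; ls; python3 - <<'E'
from bench import r
import cv2,numpy as np
for n in("side","top"):
    s=r.snapshot(n); cv2.imwrite(f"pics/{n}0.png",cv2.resize(s["image"],(784,588)) ); cv2.imwrite(f"raw_{n}.png",s["image"])
    print(n,s["fx"],s["fy"],s["cx"],s["cy"],np.round(s["extrinsics"],3).tolist(),[k for k in s])
print(r.read_state())
E
```

```text
pics
side 526.3384824427543 526.3384824427543 277.6216960057904 206.0047566902696 [[-0.966, 0.2, -0.163, 416.623], [-0.258, -0.704, 0.662, 791.711], [0.018, 0.682, 0.731, 958.92], [0.0, 0.0, 0.0, 1.0]] ['image', 'fx', 'fy', 'cx', 'cy', 'extrinsics']
top 390.059321871205 390.059321871205 277.9152480117919 218.87992502864674 [[-0.005, 0.993, -0.117, 473.805], [-0.999, -0.001, 0.032, 10.626], [0.031, 0.117, 0.993, 944.537], [0.0, 0.0, 0.0, 1.0]] ['image', 'fx', 'fy', 'cx', 'cy', 'extrinsics']
{'time_s': 0.1, 'q': array([ 1.01268434e+00,  3.81126411e-01,  1.29816826e+00,  4.95021931e-07,
        1.46357877e+00, -2.15311701e-01]), 'joint_velocities': array([-0.00082705, -0.00073798, -0.00160016, -0.00033766,  0.0002945 ,
        0.00318216]), 'effort': array([ 4.46832666e-03, -4.49214292e+01, -2.31661212e+01, -1.94439936e-04,
        3.56924160e-03,  7.82422353e-05]), 'tool_pos': array([184.73689027, 517.77159049, 230.78033535]), 'ee_rot': array([-5.35754300e-01, -3.09508168e+00,  1.86271227e-03]), 'wrist_force': array([-0.22934566, -1.04492059,  0.51743453]), 'wrist_torque': array([-0.0421863 , -0.00200877,  0.05295971]), 'finger_force': 0.0, 'finger_gap': 0.9992443642945664}
```

View pics/top0.png

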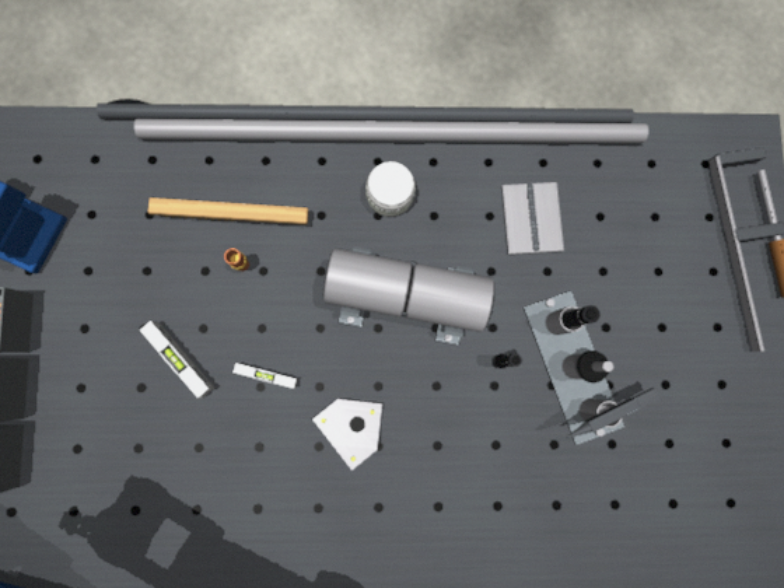

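View pics/side0.png

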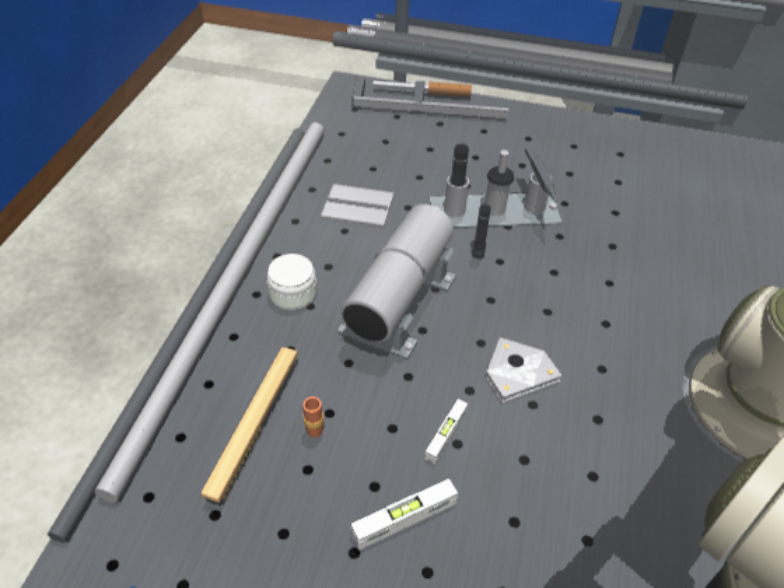

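Top view (784 px wide, scale 1.4):
- **Levels:** the larger is at (174,359) and the smaller look-alike at (265,375).
- **Flashlights:** one is in the far tube at (575,318). A small look-alike stands on the table at (505,360).
- **Not to be confused with these:** chisel (595,366) and hammer (610,410).
- **Pipe:** the joint is at (410,288).

I choose the larger level and the flashlight in the tube, and will check both in a crop.

```bash
cat > h.py <<'E'
import cv2,numpy as np
from scipy.spatial.transform import Rotation as R
class Cam:
    def __init__(s,d): s.K=(d["fx"],d["fy"],d["cx"],d["cy"]); s.E=np.array(d["extrinsics"]); s.img=d["image"]; s.C=s.E[:3,3]
    def dir(s,uv):
        uv=np.atleast_2d(np.asarray(uv,float)); fx,fy,cx,cy=s.K
        v=np.c_[(uv[:,0]-cx)/fx,-(uv[:,1]-cy)/fy,-np.ones(len(uv))]@s.E[:3,:3].T
        return v/np.linalg.norm(v,axis=1)[:,None]
    def at(s,uv,z):
        d=s.dir(uv); return s.C+d*((z-s.C[2])/d[:,2])[:,None]
    def px(s,P):
        p=(np.atleast_2d(P)-s.C)@s.E[:3,:3]; fx,fy,cx,cy=s.K
        return np.c_[fx*p[:,0]/-p[:,2]+cx,-fy*p[:,1]/-p[:,2]+cy]
def cross(c1,u1,c2,u2):
    d1,d2=c1.dir(u1)[0],c2.dir(u2)[0]
    t=np.linalg.lstsq(np.c_[d1,-d2],c2.C-c1.C,rcond=None)[0]
    a,b=c1.C+t[0]*d1,c2.C+t[1]*d2
    return (a+b)/2,np.linalg.norm(a-b)
def cams(r): return Cam(r.snapshot("top")),Cam(r.snapshot("side"))
E
python3 - <<'E'
from bench import r
from h import *
T,S=cams(r)
g=cv2.cvtColor(T.img,cv2.COLOR_BGR2HSV)
# levels: bright unsaturated or yellow-green
m=((g[...,2]>200)|((g[...,1]>90)&(abs(g[...,0].astype(int)-33)<9)&(g[...,2]>120))).astype(np.uint8)
m=cv2.morphologyEx(m,cv2.MORPH_CLOSE,np.ones((3,3)))
for c in cv2.findContours(m,cv2.RETR_EXTERNAL,cv2.CHAIN_APPROX_NONE)[0]:
    b=cv2.minAreaRect(c)
    if cv2.contourArea(c)>200 and b[0][0]<220 and b[0][1]>225:
        P=T.at(cv2.boxPoints(b),34); e=[P[1]-P[0],P[2]-P[1]]; l=max(e,key=np.linalg.norm)
        print("level",np.round(b[0]),P.mean(0).round(1),[np.linalg.norm(x).round(1) for x in e],"yaw",np.degrees(np.arctan2(l[1],l[0])).round(1))
y=((abs(g[...,0].astype(int)-33)<10)&(g[...,1]>90)).astype(np.uint8)[225:285,90:150]
M=cv2.moments(y,True); print("vial",T.at((90+M["m10"]/M["m00"],225+M["m01"]/M["m00"]),34).round(1))
a=cv2.resize(T.img[225:290,90:220],None,fx=4,fy=4,interpolation=2)
b=cv2.resize(T.img[170:320,220:450],(520,339),interpolation=2)
b2=cv2.resize(T.img[195:325,345:475],(280,280))
c=cv2.resize(S.img[95:190,300:410],(280,242),interpolation=2)
o=np.zeros((600,800,3),np.uint8);o[:260,:520]=a;o[260:599,:520]=b;o[:280,520:]=b2;o[280:522,520:]=c
cv2.imwrite("pics/crop.png",o)
E
```

```text
level [189. 268.] [468.  187.9  34. ] [np.float64(15.5), np.float64(101.6)] yaw -105.0
level [124. 256.] [495.3 336.2  34. ] [np.float64(23.0), np.float64(148.4)] yaw -138.3
vial [[496.1 335.3  34. ]]
```

View pics/crop.png

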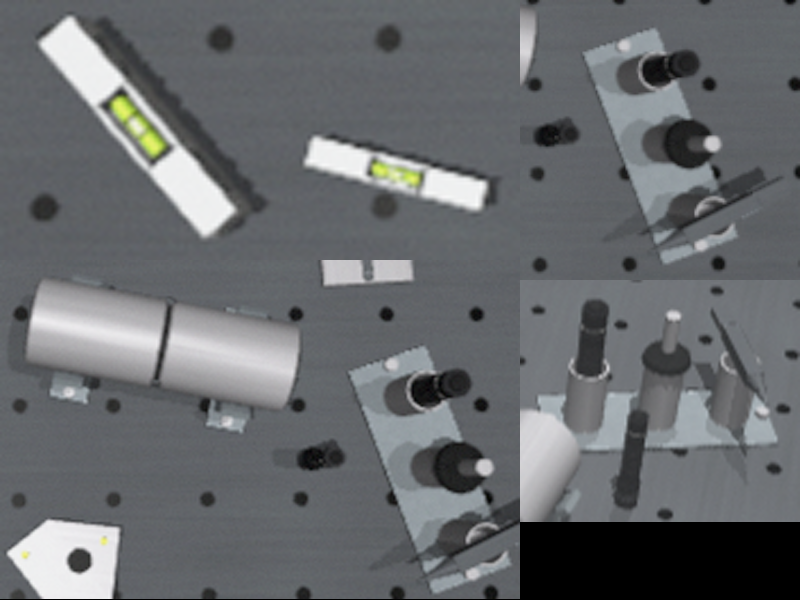

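Crop: the chosen level (138,125), with its 148 x 23 mm outline, is clearly the larger; the other (395,175) is about 100 mm long. The tube with the white rim (650,70) holds the barrelled flashlight, and the thin free-standing one at (550,135) is the decoy. Next: pipe axis, seam, flashlight and stand.

```bash
python3 - <<'E'
from bench import r
from h import *
T,S=cams(r)
g=cv2.GaussianBlur(cv2.cvtColor(T.img,cv2.COLOR_BGR2GRAY),(3,3),0).astype(float)
def edge(p0,p1,sg):
    p0,p1=np.array(p0,float),np.array(p1,float); d=(p1-p0)/np.linalg.norm(p1-p0); n=np.array([-d[1],d[0]])*sg # n outward
    pts=[]
    for t in np.linspace(.05,.95,80):
        s=np.arange(-6,6.01,.25); q=p0+t*(p1-p0)+s[:,None]*n
        v=cv2.remap(g.astype(np.float32),q[:,0].astype(np.float32)[None],q[:,1].astype(np.float32)[None],1)[0]
        k=np.argmin(np.gradient(v)); pts.append(q[k])
    pts=np.array(pts,np.float32)
    vx,vy,x,y=cv2.fitLine(pts,cv2.DIST_WELSCH,0,.01,.01).ravel()
    res=(pts-[x,y])@[-vy,vx]; print("res med",np.median(abs(res)).round(2))
    return np.array([[x-40*vx,y-40*vy],[x+40*vx,y+40*vy]])
ns=[]
for p0,p1,sg in [((239,179),(352,203),-1),((232,214),(348,235.5),1)]:
    l=edge(p0,p1,sg); d=T.dir(l); n=np.cross(d[0],d[1]); n/=np.linalg.norm(n); ns.append(n); print(l.round(1).tolist(),T.at(l,85).round(1).tolist())
ax=np.cross(*ns); ax/=np.linalg.norm(ax); print("axis",ax.round(4),"yaw",np.degrees(np.arctan2(ax[1],ax[0])))
mid=T.at((291.5,207),85)[0]
n1,n2=ns; n1=n1*np.sign(n1@(mid-T.C)); n2=n2*np.sign(n2@(mid-T.C))
P=T.C+np.linalg.lstsq(np.array([n1,n2,ax]),[44.45,44.45,ax@(mid-T.C)],rcond=None)[0]; print("axis pt",P.round(1))
# seam: dark pixels along the crown line
h=np.array([ax[0],ax[1],0]);h/=np.linalg.norm(h)
for off in(-15,0,15):
    nn=np.array([-h[1],h[0],0]);z=85+np.sqrt(44.45**2-off**2)
    s=np.arange(-15,15.01,.25); q=T.px(np.array([P[0],P[1],z])+off*nn+s[:,None]*h).astype(np.float32)
    v=cv2.remap(g.astype(np.float32),q[:,0][None],q[:,1][None],1)[0]; w=np.clip(np.median(v)-20-v,0,None); print(off,"seam s",(w@s/w.sum()).round(2),((P+s[:,None]*h+off*nn)[0]*0+P+h*(w@s/w.sum())).round(1))
# ends along crown
# flashlight
gt=cv2.cvtColor(T.img,cv2.COLOR_BGR2GRAY);gs=cv2.cvtColor(S.img,cv2.COLOR_BGR2GRAY)
for n,im,(x0,y0,x1,y1) in [("T",gt,(385,205,440,250)),("S",gs,(310,95,350,140))]:
    m=(im[y0:y1,x0:x1]<45).astype(np.uint8)
    cs=max(cv2.findContours(m,0,1)[0],key=cv2.contourArea).reshape(-1,2)+[x0,y0]; print(n,cs.min(0),cs.max(0))
    print("\n".join(" ".join("%3d"%v for v in row) for row in im[y0:y1:2,x0:x1:2]) )
E
```

```text
res med 0.36
[[256.1000061035156, 181.6999969482422], [334.70001220703125, 196.60000610351562]] [[659.3, 31.7, 85.0], [625.5, -144.7, 85.0]]
res med 0.29
[[250.39999389648438, 217.6999969482422], [329.0, 232.3000030517578]] [[578.0, 44.2, 85.0], [545.1, -130.2, 85.0]]
axis [0.1825 0.9828 0.0274] yaw 79.48039357205914
axis pt [616.  -47.4  -0.9]
-15 seam s -0.94 [615.8 -48.3  -0.9]
0 seam s -1.44 [615.7 -48.8  -0.9]
15 seam s -1.59 [615.7 -49.   -0.9]
T [402 219] [427 234]
 99  98  96  97  98  96  98  99  96  98  99 100 100  99 101 100 102 102  99 101 100 102 101 101 101 102 101 103
101 100 101  99 102  98  99  98  99 102 101 100 101 101 101 101 101 102 101 101 101 103 101 102 101 103 100 100
 99  99 101  98  98 100  98  99  86 145 151 159 104 101  98  99 102 101 101  99 100  99  99  99  99  99 100 100
101 100  97 101  97  95 142 161 159 160 158 158 132 100  99 102  99 101 101 100 100 101 102  99 100 100 101 100
 97  97  90 113 164 168 161 158 158 156 158 159 156  97 101 100  99 100  99  99 100 103 100  97  97 101 100 100
131 131 128 196 202 191 158 157 157 158 158 161 161 128  98 100
[... 3114 characters left out ...]
 119 104  49  53  48  49  63 117 117 117 118 118 115 116  89
122 120 118 119 119 134  87  49  52  50  51  68 117 115 117 118 116 117 117  56
122 118 119 120 119 176  61  50  52  51  50  93 145 114 118 118 116 118 116  66
122 119 120 118 117 135  59  50  50  53  50  87 207 114 117 118 117 115 116 109
121 120 121 117 119 147  92  49  50  48  51 115 139 115 118 118 115 117 117  95
121 120 119 119 109  93 120 129 117 128 123 146  75  99 119 117 117 117 118  87
120 120 119 120 104  99 107 114 119 118 107 111 101 117 118 117 118 117 116  85
121 119 120 119 100 100 108 115 120 118 115 110 114 118 119 119 116 117 119  85
121 109 108 126  99 102 110 114 121 120 116 109 137 170 150 149 146 140 125  91
```

```bash
python3 - <<'E'
from bench import r
from h import *
T,S=cams(r)
print("tail T@156",T.at((421,225),156).round(1),"rim T@81",T.at((411,228),81).round(1))
print("cross tail",cross(T,(421,225),S,(329.3,106)), "S@161",S.at((329.3,105.5),161).round(1),"S barrel@120 ",S.at((328.3,121),120).round(1))
g=cv2.cvtColor(T.img,cv2.COLOR_BGR2GRAY).astype(np.float32)
yaw=np.radians(79.5);h=np.array([np.cos(yaw),np.sin(yaw),0]);n=np.array([-h[1],h[0],0])
for a,b in((-35,-8),(8,35)):
    s=np.arange(-60,61,2.); acc=0
    for t in np.linspace(a,b,20):
        q=T.px(np.array([617,-48,85])+t*h+s[:,None]*n).astype(np.float32); acc=acc+cv2.remap(g,q[:,0][None],q[:,1][None],1)[0]/20
    print(" ".join(f"{int(x)}:{int(v)}" for x,v in zip(s,acc)))
# end edges along axis
for off in(-20,0,20):
    s=np.r_[np.arange(-140,-109,2.),np.arange(110,141,2.)]
    q=T.px(np.array([617,-48,85+np.sqrt(44.45**2-off**2)])+off*n+s[:,None]*h).astype(np.float32); print(off," ".join(f"{int(x)}:{int(v)}" for x,v in zip(s,cv2.remap(g,q[:,0][None],q[:,1][None],1)[0])))
E
```

```text
tail T@156 [[ 553.9 -308.8  156. ]] rim T@81 [[ 554.8 -316.1   81. ]]
cross tail (array([ 556.37367656, -309.40063308,  154.3404173 ]), np.float64(4.632471131194608)) S@161 [[ 557.9 -302.4  161. ]] S barrel@120  [[ 554.9 -292.6  120. ]]
-60:97 -58:98 -56:98 -54:98 -52:98 -50:98 -48:98 -46:98 -44:98 -42:98 -40:99 -38:100 -36:100 -34:100 -32:98 -30:100 -28:113 -26:127 -24:137 -22:146 -20:152 -18:156 -16:160 -14:163 -12:166 -10:168 -8:172 -6:176 -4:181 -2:188 0:195 2:204 4:212 6:216 8:218 10:218 12:214 14:207 16:205 18:204 20:201 22:196 24:191 26:186 28:182 30:178 32:173 34:169 36:164 38:160 40:157 42:154 44:149 46:144 48:139 50:132 52:122 54:112 56:99 58:86 60:82
-60:100 -58:100 -56:100 -54:100 -52:99 -50:98 -48:97 -46:97 -44:98 -42:98 -40:99 -38:99 -36:100 -34:100 -32:95 -30:97 -28:109 -26:123 -24:133 -22:141 -20:149 -18:155 -16:159 -14:163 -12:167 -10:170 -8:175 -6:176 -4:178 -2:182 0:187 2:193 4:202 6:210 8:218 10:224 12:229 14:230 16:227 18:223 20:218 22:211 24:203 26:195 28:190 30:186 32:182 34:177 36:172 38:167 40:161 42:157 44:153 46:147 48:143 50:137 52:131 54:120 56:106 58:90 60:85
-20 -140:100 -138:99 -136:101 -134:101 -132:102 -130:102 -128:103 -126:102 -124:100 -122:99 -120:99 -118:99 -116:98 -114:100 -112:101 -110:99 110:114 112:113 114:111 116:111 118:113 120:113 122:107 124:99 126:97 128:98 130:97 132:98 134:96 136:97 138:100 140:99
0 -140:100 -138:99 -136:101 -134:102 -132:102 -130:94 -128:107 -126:141 -124:166 -122:168 -120:167 -118:168 -116:167 -114:169 -112:167 -110:169 110:176 112:176 114:176 116:177 118:177 120:177 122:172 124:147 126:103 128:78 130:85 132:85 134:91 136:96 138:98 140:99
20 -140:101 -138:101 -136:102 -134:101 -132:92 -130:102 -128:150 -126:195 -124:209 -122:208 -120:208 -118:209 -116:209 -114:211 -112:211 -110:209 110:234 112:234 114:234 116:234 118:233 120:234 122:234 124:217 126:146 128:84 130:53 132:40 134:34 136:34 138:37 140:45
```

```bash
cat >> h.py <<'E'
def inc(r,xyz,yaw_y):
    """tool increments (cm, deg) to reach xyz with tool y axis along yaw_y (deg, mod 180)"""
    s=r.read_state(); M=R.from_rotvec(s["ee_rot"]).as_matrix(); p=s["tool_pos"]
    d=M.T@(np.array(xyz)-p)/10; cur=np.degrees(np.arctan2(M[1,1],M[0,1]))
    t=-((yaw_y-cur+90)%180-90)   # tool z down: turn sign flips
    print("t",round(s["time_s"],2),"tcp",p.round(1),"ytool yaw",round(cur,2),"tilt",round(np.degrees(np.arccos(-M[2,2])),2),"q",s["q"].round(2),"F",s["wrist_force"].round(1),"gap",round(s["finger_gap"],3),"ff",round(s["finger_force"],1))
    print("INC",d.round(2),"turn",round(t,1)," other",round(t-np.sign(t)*180,1))
E
python3 - <<'E'
from bench import r
from h import *
inc(r,(495.7,335.8,60),41.7+90)
inc(r,(495.7,335.8,8),41.7+90)
T,S=cams(r)
yaw=np.radians(79.2);h=np.array([np.cos(yaw),np.sin(yaw),0]);n=np.array([-h[1],h[0],0]);A=np.array([603.2,-46.4,85])
for nm,c in(("T",T),("S",S)):
    g=cv2.cvtColor(c.img,cv2.COLOR_BGR2GRAY).astype(np.float32)
    # tangent points of the circle seen from camera in the cross plane
    v=c.C-A; a=v@n; b=v[2]; D=np.hypot(a,b); al=np.arctan2(b,a); be=np.arccos(44.45/D)
    for sg in(1,-1):
        th=al+sg*be; s=np.arange(-8,8.1,1); acc=0
        for t in np.linspace(-40,40,30):
            q=c.px(A+t*h+44.45*(np.cos(th)*n+[0,0,np.sin(th)])+s[:,None]*n).astype(np.float32); acc=acc+cv2.remap(g,q[:,0][None],q[:,1][None],1)[0]/30
        print(nm,"tangent deg",np.degrees(th).round(),c.px(A+44.45*(np.cos(th)*n+[0,0,np.sin(th)])).round()," ".join(f"{int(x)}:{int(k)}" for x,k in zip(s,acc)))
    s=np.arange(-8,8.1,.5); q=c.px(A+[0,0,44.45]+s[:,None]*h).astype(np.float32);k=cv2.remap(g,q[:,0][None],q[:,1][None],1)[0];w=np.clip(np.median(k)-15-k,0,None);print("seam off",(w@s/w.sum()).round(2))
E
```

```text
t 0.4 tcp [184.8 518.  231.2] ytool yaw 70.36 tilt 0.01 q [ 1.01  0.38  1.3  -0.    1.46 -0.22] F [ 0.1 -0.1 -0.5] gap 1.004 ff 0.0
INC [-35.4   -6.7   17.12] turn -61.3  other 118.7
t 0.4 tcp [184.8 518.  231.2] ytool yaw 70.36 tilt 0.01 q [ 1.01  0.38  1.3  -0.    1.46 -0.22] F [ 0.1 -0.1 -0.5] gap 1.004 ff 0.0
INC [-35.4   -6.7   22.32] turn -61.3  other 118.7
T tangent deg 168.0 [[295. 187.]] -8:99 -7:99 -6:99 -5:99 -4:99 -3:99 -2:98 -1:96 0:95 1:96 2:100 3:105 4:111 5:117 6:122 7:127 8:131
T tangent deg -6.0 [[287. 226.]] -8:127 -7:123 -6:119 -5:114 -4:108 -3:101 -2:94 -1:88 0:84 1:83 2:83 3:85 4:86 5:87 6:87 7:87 8:86
seam off -0.2
S tangent deg 156.0 [[270. 181.]] -8:122 -7:122 -6:121 -5:120 -4:119 -3:119 -2:123 -1:131 0:140 1:149 2:156 3:161 4:165 5:169 6:173 7:175 8:178
S tangent deg -19.0 [[302. 203.]] -8:117 -7:113 -6:108 -5:103 -4:97 -3:91 -2:85 -1:81 0:79 1:78 2:78 3:78 4:78 5:78 6:79 7:79 8:80
seam off 1.37
```

Request:
arm_command --increments "-35.4 -6.7 13 119;-35.4 -6.7 13 119;-35.4 -6.7 13 119;-35.4 -6.7 13 119;-35.4 -6.7 13 119;-35.4 -6.7 13 119;-35.4 -6.7 13 119;-35.4 -6.7 13 119;-35.4 -6.7 13 119;-35.4 -6.7 13 119;-35.4 -6.7 13 119;-35.4 -6.7 13 119" --grip 0

```text
time_s: 2.0
tool_pos: [495.8, 335.9, 101.3]
ee_rot: [-2.939, -1.111, 0.0]
wrist_force: [-0.4, 0.6, -0.8]
finger_gap: 0.501
finger_force: 0.0
```

```bash
python3 - <<'E'
from bench import r
from h import *
inc(r,(495.7,335.8,8),-48.3)
E
```

```text
t 2.0 tcp [495.8 335.9 101.3] ytool yaw -48.59 tilt 0.0 q [0.4  0.58 1.35 0.   1.21 1.25] F [-0.4  0.6 -0.8] gap 0.501 ff 0.0
INC [-0.01  0.    9.33] turn -0.3  other 179.7
```

Request:
arm_command --increments "0 0 5 -0.3;0 0 8 -0.3;0 0 9.3 -0.3;0 0 9.3 -0.3;0 0 9.3 -0.3"

```text
time_s: 2.62
tool_pos: [496.5, 336.2, 9.6]
ee_rot: [-2.936, -1.118, -0.004]
wrist_force: [-0.7, -0.7, -0.1]
finger_gap: 0.503
finger_force: 0.0
```

Request:
arm_command --increments "0 0 0 0;0 0 0 0;0 0 0 0;0 0 0 0;0 0 0 0;0 0 0 0" --grip -1 --force 40

```text
time_s: 3.38
tool_pos: [496.3, 336.2, 9.6]
ee_rot: [-2.936, -1.117, -0.004]
wrist_force: [-0.6, -0.1, 6.9]
finger_gap: 0.274
finger_force: 41.2
```

Request:
arm_command --increments "0 0 -4 0;0 0 -10 0;0 0 -16 0;0 0 -17 0;0 0 -17 0"

```text
time_s: 4.0
tool_pos: [495.4, 335.7, 178.0]
ee_rot: [2.936, 1.117, -0.001]
wrist_force: [-0.2, -0.2, -2.7]
finger_gap: 0.274
finger_force: 40.1
```

```bash
python3 - <<'E'
from bench import r
from h import *
inc(r,(603.6,-45.9,180),-10.8)
E
```

```text
t 4.0 tcp [495.4 335.7 178. ] ytool yaw -48.33 tilt 0.02 q [ 0.4   0.51  1.25 -0.    1.39  1.24] F [-0.2 -0.2 -2.7] gap 0.274 ff 40.1
INC [-17.29  35.7   -0.2 ] turn -37.5  other 142.5
```

Request:
arm_command --increments "-17.3 35.7 -1 -37.5;-17.3 35.7 -1 -37.5;-17.3 35.7 -1 -37.5;-17.3 35.7 -1 -37.5;-17.3 35.7 -1 -37.5;-17.3 35.7 -1 -37.5;-17.3 35.7 -1 -37.5;-17.3 35.7 -1 -37.5;-17.3 35.7 -1 -37.5"

```text
time_s: 5.12
tool_pos: [603.1, -45.1, 186.6]
ee_rot: [-2.419, -2.0, 0.003]
wrist_force: [0.3, 0.1, -1.6]
finger_gap: 0.271
finger_force: 40.2
```

```bash
python3 - <<'E'
from bench import r
from h import *
inc(r,(603.6,-45.9,139),-10.8)
T,S=cams(r)
o=np.hstack([cv2.resize(T.img[150:270,210:380],(400,282)),cv2.resize(S.img[100:270,210:350],(340,413))[:282]]); 
cv2.imwrite("pics/hold.png",np.hstack([cv2.resize(T.img[130:280,200:390],(440,347)),cv2.resize(S.img[100:250,210:350],(324,347))]))
E
```

```text
t 5.12 tcp [603.1 -45.1 186.6] ytool yaw -10.83 tilt 0.2 q [-0.27  0.51  1.21  0.    1.42 -0.08] F [ 0.3  0.1 -1.6] gap 0.271 ff 40.2
INC [-0.07  0.08  4.76] turn -0.0  other 180.0
```

View pics/hold.png

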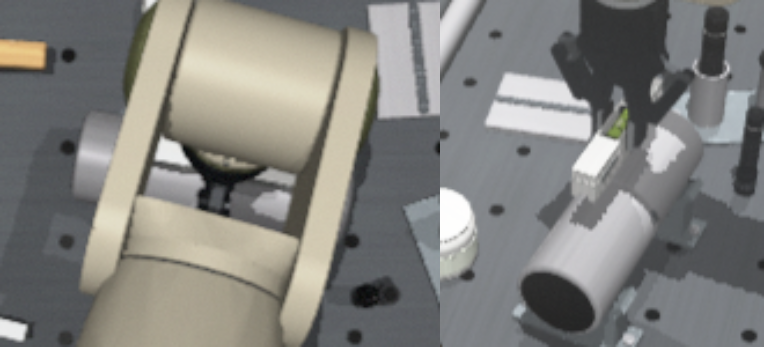

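Left: the arm hides the pipe in the top view. Right: the level, held at (605,160), hangs over the pipe in line with it, just above the seam. I'll lower it.

Request:
arm_command --increments "-0.07 0.08 2 0;-0.07 0.08 3.5 0;-0.07 0.08 4.3 0;-0.07 0.08 4.4 0;-0.07 0.08 4.4 0;-0.07 0.08 4.4 0"

```text
time_s: 5.98
tool_pos: [604.6, -46.7, 144.9]
ee_rot: [2.421, 2.001, 0.001]
wrist_force: [-1.5, -0.8, -2.5]
finger_gap: 0.275
finger_force: 40.2
```

```bash
python3 - <<'E'
from bench import r
from h import *
inc(r,(603.6,-45.9,139),-10.8)
T,S=cams(r)
h=np.array([np.cos(np.radians(79.2)),np.sin(np.radians(79.2)),0]);n=np.array([-h[1],h[0],0])
p=r.read_state()["tool_pos"]
for t in(75,-75):
  for w in(-12,12):
    for z in(0,34): print(t,w,z,S.px(p+[0,0,z-9.6]+t*h+w*n).round(1))
im=S.img.copy(); print(S.px([603.6,-45.9,129.4]),S.px(np.array([603.6,-45.9,129.4])+75*h))
cv2.imwrite("pics/near.png",cv2.resize(im[130:230,235:335],(600,600),interpolation=2))
E
```

```text
t 5.97 tcp [604.6 -46.7 144.9] ytool yaw -10.84 tilt 0.06 q [-0.27  0.55  1.27 -0.    1.32 -0.08] F [-1.5 -0.8 -2.5] gap 0.275 ff 40.2
INC [ 0.06 -0.12  0.59] turn -0.0  other 180.0
75 -12 0 [[266.6 196.4]]
75 -12 34 [[266.6 185.3]]
75 12 0 [[276.5 200. ]]
75 12 34 [[276.8 188.9]]
-75 -12 0 [[295.1 155.4]]
-75 -12 34 [[295.7 144.4]]
-75 12 0 [[304.4 158.5]]
-75 12 34 [[305.2 147.4]]
[[286.4349601  178.92478611]] [[271.83513044 200.35251309]]
```

View pics/near.png

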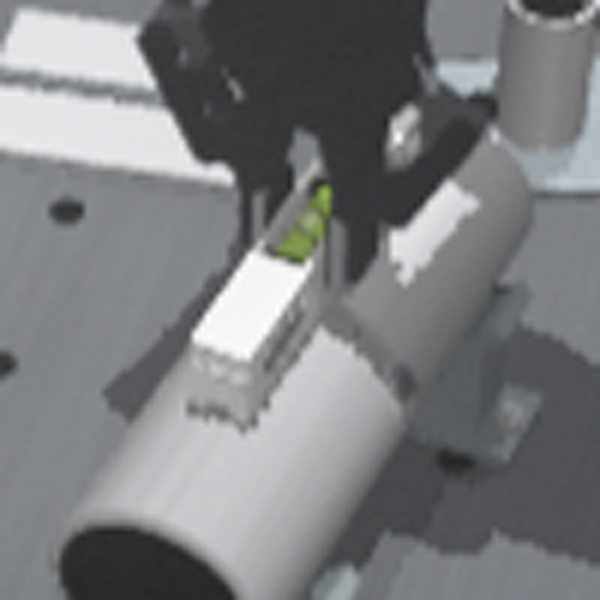

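The level hangs at crop (235,330), centred over the pipe within about 1 px of the predicted corners. Lowering it gently.

Request:
arm_command --increments "0 0 0.2 0;0 0 0.3 0;0 0 0.35 0;0 0 0.4 0;0 0 0.4 0;0 0 0.4 0"

```text
time_s: 6.82
tool_pos: [604.5, -46.7, 140.4]
ee_rot: [2.421, 2.002, 0.0]
wrist_force: [-0.3, 0.1, -2.8]
finger_gap: 0.272
finger_force: 40.2
```

```bash
python3 - <<'E'
from bench import r
from h import *
inc(r,(603.6,-45.9,138.7),-10.8)
E
```

```text
t 6.83 tcp [604.5 -46.7 140.4] ytool yaw -10.84 tilt 0.0 q [-0.27  0.55  1.28 -0.    1.31 -0.08] F [-0.3  0.1 -2.8] gap 0.272 ff 40.2
INC [ 0.06 -0.1   0.17] turn -0.0  other 180.0
```

Request:
arm_command --increments "0.05 -0.07 0.05 0;0.05 -0.07 0.1 0;0.05 -0.07 0.15 0;0.05 -0.07 0.15 0;0.05 -0.07 0.15 0"

```text
time_s: 7.45
tool_pos: [603.9, -46.0, 138.8]
ee_rot: [-2.421, -2.002, -0.0]
wrist_force: [0.1, -0.5, -2.2]
finger_gap: 0.272
finger_force: 40.3
```

Request:
arm_command --increments "0 0 0.04 0;0 0 0.04 0;0 0 0.04 0"

```text
time_s: 7.82
tool_pos: [603.9, -46.1, 138.7]
ee_rot: [2.421, 2.001, 0.0]
wrist_force: [-1.2, 0.3, 1.7]
finger_gap: 0.271
finger_force: 40.7
```

Request:
arm_command --increments "0 0 0.03 0;0 0 0.03 0;0 0 0.03 0" --force 20

```text
time_s: 8.2
tool_pos: [603.9, -46.0, 138.7]
ee_rot: [2.421, 2.001, 0.0]
wrist_force: [-2.3, 0.0, 4.7]
finger_gap: 0.273
finger_force: 41.2
```

Request:
arm_command --increments "0 0 0 0;0 0 0 0;0 0 0 0;0 0 0 0" --grip 0

```text
time_s: 8.7
tool_pos: [603.9, -46.0, 138.0]
ee_rot: [-2.421, -2.002, 0.0]
wrist_force: [-0.1, -0.4, 0.2]
finger_gap: 0.498
finger_force: 0.0
```

Request:
arm_command --increments "0 0 -1 0;0 0 -3 0;0 0 -7 0;0 0 -12 0;0 0 -16 0;0 0 -16 0"

```text
time_s: 9.45
tool_pos: [604.5, -46.2, 302.3]
ee_rot: [2.416, 1.998, 0.007]
wrist_force: [0.0, 0.3, -1.2]
finger_gap: 0.503
finger_force: 0.0
```

```bash
python3 - <<'E'
from bench import r
from h import *
inc(r,(555,-311,220),20+90)
E
```

```text
t 9.45 tcp [604.5 -46.2 302.3] ytool yaw -10.84 tilt 0.43 q [-0.27  0.45  0.99 -0.    1.7  -0.08] F [ 0.   0.3 -1.2] gap 0.503 ff 0.0
INC [-26.94   0.05   8.24] turn 59.2  other -120.8
```

Request:
arm_command --increments "-27 0 4 59;-27 0 4 59;-27 0 4 59;-27 0 4 59;-27 0 4 59;-27 0 4 59;-27 0 4 59;-27 0 4 59;-27 0 4 59" --grip 1

```text
time_s: 10.58
tool_pos: [553.2, -310.8, 258.2]
ee_rot: [3.093, 0.552, -0.0]
wrist_force: [-0.3, -0.4, 0.1]
finger_gap: 1.004
finger_force: 0.0
```

```bash
python3 - <<'E'
from bench import r
from h import *
inc(r,(555,-311,220),20+90)
T,S=cams(r)
cv2.imwrite("pics/b.png",np.hstack([cv2.resize(T.img[160:290,230:460],(460,260),interpolation=2),cv2.resize(S.img[80:210,220:400],(340,246),interpolation=2)[:260] if 0 else cv2.resize(S.img[80:210,240:410],(340,260),interpolation=2)]))
g=cv2.cvtColor(S.img,cv2.COLOR_BGR2GRAY)
print("\n".join(" ".join("%3d"%v for v in row) for row in g[96:146:2,312:350]))
# level on the pipe, top view
m=(cv2.cvtColor(T.img,cv2.COLOR_BGR2HSV));y=((abs(m[...,0].astype(int)-33)<10)&(m[...,1]>90)).astype(np.uint8);y[:170]=0;y[240:]=0;y[:,:250]=0;y[:,340:]=0
M=cv2.moments(y,True)
if M["m00"]: print("vial",M["m00"],T.at((M["m10"]/M["m00"],M["m01"]/M["m00"]),163.1))
E
```

```text
t 10.57 tcp [ 553.2 -310.8  258.2] ytool yaw -69.75 tilt 0.0 q [-0.7   0.52  0.99 -0.    1.63  0.52] F [-0.3 -0.4  0.1] gap 1.004 ff 0.0
INC [0.17 0.08 3.82] turn 0.3  other -179.7
125 124 126 128 126 126 124 125 126 128 125 125 125 127 128 125 126 125 124 124 125 125 126 126 125 126 127 127 126 125 125 124 125 123 123 124 125 126
125 127 128 127 126 125 126 128 126 127 126 125 126 128 127 127 125 125 123 124 126 126 128 127 126 127 127 128 125 125 126 125 125 124 125 126 126 123
126 128 127 126 125 125 127 126 124 126 125 127 128 128 128 124 125 125 125 128 126 128 128 128 128 127 129 127 125 125 126 125 124 125 125 124 125 126
126 127 129 127 127 128 128 126 127 126 127 128 129 129 109 107 101  99 101 101 116 127 127 128 126 129 127 125 124 127 126 125 123 125 127 126 125 125
125 127 127 127 128 129 130 127 126 126 129 129 117  76  50  47  47  51  50  49  49  67 103 125 126 128 127 126 125 127 125 123 124 126 126 126 124 124
128 128 125 127 129 128 127 126 127 127 130 127  89  53  48  48  49  49  48  46  46  49  61 122 127 128 126 124 126 124 124 124 124 126 125 125 124 125
129 127
[... 2233 characters left out ...]
125 126 108  85  80  82  80  82  88  92
 86  87  87  85  86  84  88 102 109 114 117 120 122 126 128 131 109 104 103 103 101  98 121 125 112 107 106  85  82  81  81  77  78  84  86  84  88  95
146 107  98 105 108 107  94 105 109 115 120 121 124 126 129 131 109 104 103 103  98  97 113 127 129 117 115 114 117 115 113 114 114 114 114  92  92  95
186 189 162 159 124 115  97 106 111 118 118 123 125 128 130 129 108 104 104 102  98 104 113 116 115 116 117 115 115 115 114 115 116 115 105  88  94  96
185 185 186 186 128 111 101 109 114 117 121 122 126 128 131 129 120 105 103 101  98 107 115 115 115 115 115 114 114 111 114 112 113 112  96  91  95  97
vial 84.0 [[600.81123532 -44.35728451 163.1       ]]
```

View pics/b.png

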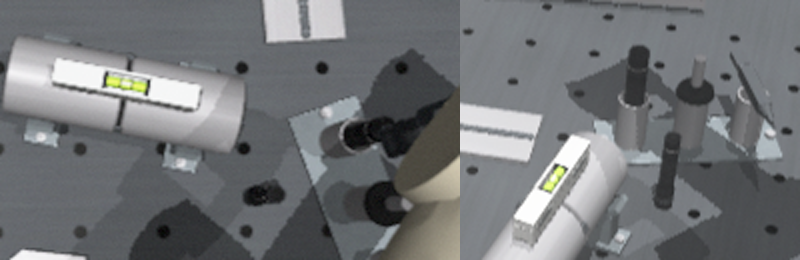

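The level at (127,83) lies balanced along the crown, with its middle over the seam (about 1 px). The flashlight's tail is at (637,55) in the right half. Now down onto its barrel.

Request:
arm_command --increments "0.2 0.05 4 0.3;0.2 0.05 8 0.3;0.2 0.05 12 0.3;0.2 0.05 15 0.3;0.2 0.05 16 0.3;0.2 0.05 16 0.3;0.2 0.05 16 0.3"

```text
time_s: 11.55
tool_pos: [555.7, -311.4, 99.6]
ee_rot: [3.092, 0.542, 0.003]
wrist_force: [-0.4, 0.2, -0.7]
finger_gap: 1.005
finger_force: 0.0
```

Request:
arm_command --increments "0 0 0 0;0 0 0 0;0 0 0 0;0 0 0 0;0 0 0 0;0 0 0 0;0 0 0 0;0 0 0 0" --grip -1 --force 30

```text
time_s: 12.55
tool_pos: [555.2, -311.1, 98.3]
ee_rot: [3.094, 0.542, 0.0]
wrist_force: [0.4, -1.2, 3.7]
finger_gap: 0.296
finger_force: 29.6
```

Request:
arm_command --increments "0 0 -1 0;0 0 -3 0;0 0 -6 0;0 0 -9 0;0 0 -12 0;0 0 -13 0;0 0 -13 0;0 0 -13 0"

```text
time_s: 13.55
tool_pos: [554.7, -310.7, 226.6]
ee_rot: [-3.092, -0.541, 0.003]
wrist_force: [-0.0, -0.9, -2.9]
finger_gap: 0.294
finger_force: 29.8
```

```bash
python3 - <<'E'
from bench import r
from h import *
w=np.array([-.34,.94]); t=np.array([555.2,-312])
inc(r,(*(t+50*w),230),20)
T,S=cams(r)
a=S.px(r.read_state()["tool_pos"]+np.array([0,0,0]))[0]; print(a)
x,y=int(a[0]),int(a[1]); cv2.imwrite("pics/lift.png",np.hstack([cv2.resize(S.img[max(y-60,0):y+120,x-70:x+80],(400,480),interpolation=2),cv2.resize(T.img[170:300,330:460],(400,480),interpolation=2)]))
E
```

```text
t 13.55 tcp [ 554.7 -310.7  226.6] ytool yaw -70.14 tilt 0.16 q [-0.7   0.54  1.04 -0.    1.56  0.53] F [-0.  -0.9 -2.9] gap 0.294 ff 29.8
INC [-0.   -4.86 -0.33] turn 89.9  other -90.1
[333.6210303  81.639648 ]
```

View pics/lift.png

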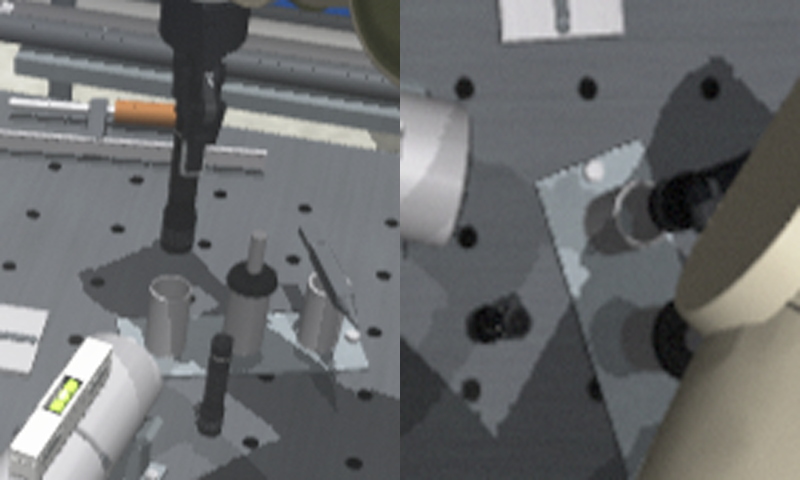

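The flashlight is drawn clear of its tube and hangs upright in the fingers (180,200). The empty rim is at (170,287), and in the top view at about (640,215). Only shifts and a turn about the vertical are possible, so I'll pivot the flashlight between the pads by pressing its head lightly against the outside of the fixed tube's rim.

```bash
python3 - <<'E'
from bench import r
from h import *
T,S=cams(r)
print("rim S",S.at((326.7,128.6),81).round(1),"T",T.at((408,228.3),81).round(1),"plate dir",np.diff(T.at([((537-400)/3.08+330,183/3.69+170),((625-400)/3.08+330,478/3.69+170)],6),axis=0).round(1))
print("decoy", T.at((358,258),0).round(1))
# hanging flashlight tilt in side view: predicted axis px for vertical hang
p=r.read_state()["tool_pos"]
print(S.px([p+[0,0,19-111],p+[0,0,19-40]]).round(1))
g=cv2.cvtColor(S.img,cv2.COLOR_BGR2GRAY)
for v in range(88,118,3): print(v,*g[v,318:345])
E
```

```text
rim S [[ 559.1 -309.9   81. ]] T [[ 554.1 -309.3   81. ]] plate dir [[-192.4  -62.3    0. ]]
decoy [[ 489.5 -213.4    0. ]]
[[330.2 112. ]
 [332.8  88.7]]
88 125 124 121 121 120 125 124 123 82 50 49 48 45 48 46 47 47 44 45 95 122 122 121 123 122 123 122
91 125 123 121 124 123 125 124 124 67 47 46 45 46 46 46 45 46 46 53 119 123 124 125 124 122 121 122
94 123 124 125 124 124 125 125 114 57 44 46 49 47 47 46 47 48 45 87 120 126 126 126 125 123 84 51
97 124 126 127 125 126 125 126 90 50 43 43 43 43 44 44 42 42 44 109 125 128 128 126 122 124 124 124
100 125 128 126 124 127 127 71 45 45 45 45 43 44 45 45 46 45 43 76 122 126 128 124 124 125 124 123
103 128 127 126 126 127 120 61 43 43 46 45 44 47 45 45 45 45 43 87 124 128 126 124 126 125 124 124
106 127 127 125 126 128 97 57 53 47 44 45 44 44 45 43 43 44 50 110 126 124 125 126 124 123 124 125
109 125 126 127 129 128 78 55 54 54 53 52 50 51 53 51 54 52 60 122 125 124 125 125 123 123 126 125
112 127 110 87 82 83 52 45 48 53 53 56 51 51 52 50 50 44 87 122 64 43 39 41 39 106 124 125
115 83 84 84 81 82 83 78 71 62 52 50 47 48 47 52 66 91 105 122 126 125 122 125 124 126 124 123
```

Request:
arm_command --increments "0 -5.5 0 -90;0 -5.5 0 -90;0 -5.5 0 -90;0 -5.5 0 -90;0 -5.5 0 -90;0 -5.5 0 -90;0 -5.5 0 -90;0 -5.5 0 -90;0 -5.5 0 -90;0 -5.5 0 -90"

```text
time_s: 15.0
tool_pos: [536.4, -259.2, 227.9]
ee_rot: [-1.806, -2.57, -0.0]
wrist_force: [0.3, -0.5, -2.3]
finger_gap: 0.297
finger_force: 30.1
```

Request:
arm_command --increments "0 0 3 0;0 0 6 0;0 0 8 0;0 0 8.5 0;0 0 8.5 0;-1 0 8.5 0;-1.8 0 8.5 0;-2.6 0 8.5 0;-3.4 0 8.5 0;-4 0 8.5 0;-4 0 8.5 0"

```text
time_s: 16.38
tool_pos: [550.1, -297.2, 143.0]
ee_rot: [-1.805, -2.571, 0.0]
wrist_force: [-1.5, 2.2, 0.1]
finger_gap: 0.296
finger_force: 30.4
```

```bash
python3 - <<'E'
from bench import r
from h import *
s=np.array([-.307,.951]);t=np.array([556,-310])
inc(r,(*(t-37.2*s),143),18)
E
```

```text
t 16.38 tcp [ 550.1 -297.2  143. ] ytool yaw 19.84 tilt 0.01 q [-0.68  0.58  1.21 -0.    1.35 -1.03] F [-1.5  2.2  0.1] gap 0.296 ff 30.4
INC [-5.12 -0.    0.  ] turn 1.8  other -178.2
```

Contact is light at about 2.7 N and the flashlight pivots as planned. Continuing.

Request:
arm_command --increments "-0.8 0 0 0;-1.6 0 0 0;-2.4 0 0 0;-3.2 0 0 0;-4 0 0 0;-4.7 0 0 0;-5.2 0 0 0;-5.2 0 0 0"

```text
time_s: 17.38
tool_pos: [567.9, -346.5, 143.5]
ee_rot: [1.805, 2.57, -0.001]
wrist_force: [-1.6, 1.3, 1.5]
finger_gap: 0.296
finger_force: 29.8
```

```bash
python3 - <<'E'
from bench import r
from h import *
inc(r,(567,-345,143),18)
T,S=cams(r)
a=S.px(r.read_state()["tool_pos"])[0]; x,y=map(int,a); print(a)
cv2.imwrite("pics/piv.png",cv2.resize(S.img[max(y-60,0):max(y-60,0)+120,x-80:x+80],(800,600),interpolation=2))
E
```

```text
t 17.38 tcp [ 567.9 -346.5  143.5] ytool yaw 19.84 tilt 0.09 q [-0.73  0.65  1.08 -0.    1.41 -1.07] F [-1.6  1.3  1.5] gap 0.296 ff 29.8
INC [ 0.17 -0.04  0.05] turn 1.8  other -178.2
[328.19021778 100.68162599]
```

View pics/piv.png

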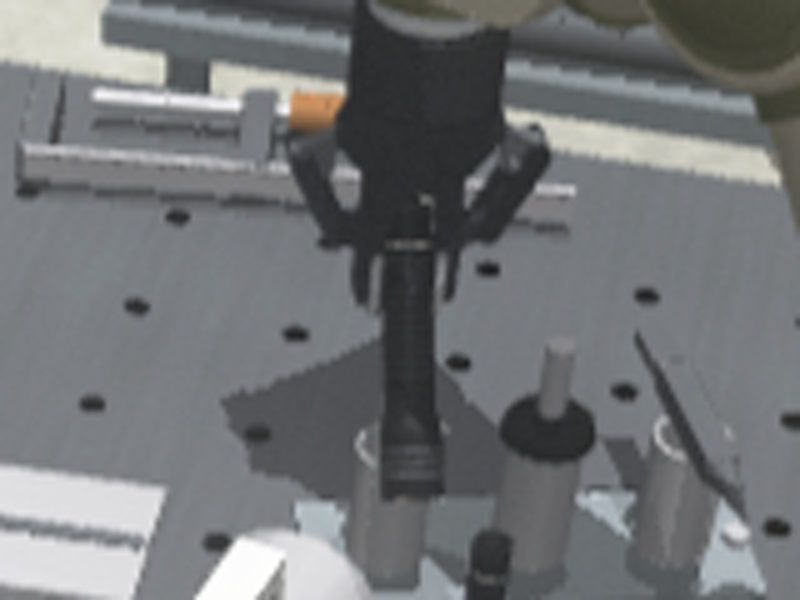

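The flashlight leans over the tube rim, lens at (410,490) and tail ring at (408,243), still in the pads. I'll lift it off, firm up the grip, and measure the slant from both views.

Request:
arm_command --increments "0 0 -2 0;0 0 -6 0;0 0 -11 0;0 0 -16 0;0 0 -18.5 0;0 0 -18.5 0;0 0 -18.5 0" --force 60

```text
time_s: 18.35
tool_pos: [567.5, -345.7, 326.3]
ee_rot: [-1.804, -2.569, -0.0]
wrist_force: [-0.6, -0.1, -3.4]
finger_gap: 0.29
finger_force: 59.0
```

```bash
cat > tilt.py <<'E'
from bench import r
from h import *
V=np.array([603.9,-46,163.1])
def go():
    T,S=cams(r); s=r.read_state(); M=R.from_rotvec(s["ee_rot"]).as_matrix(); G=s["tool_pos"]-19*M[:,2]; x=M[:,0]
    for ph in(40,45,50):
        dn=np.sin(np.radians(ph))*x+np.cos(np.radians(ph))*M[:,2]
        print(ph,"lens px T",T.px(G+111*dn).round(1),"S",S.px(G+111*dn).round(1),"tailend S",S.px(G-39*dn).round(1))
    return T,S,G,x
E
python3 - <<'E'
from tilt import *
T,S,G,x=go()
inc(r,(540.6,-219.7,329),-20)
a=S.px(G)[0];x0,y0=max(int(a[0])-60,0),max(int(a[1])-40,0)
b=T.px(G)[0];x1,y1=int(b[0])-90,int(b[1])-60; print(x0,y0,x1,y1)
cv2.imwrite("pics/ang.png",np.hstack([cv2.resize(S.img[y0:y0+120,x0:x0+100],(500,600),interpolation=2),cv2.resize(T.img[y1:y1+120,x1:x1+60],(300,600),interpolation=2)]))
E
```

```text
40 lens px T [[427.6 225.1]] S [[337.3  77.8]] tailend S [[335.4  11.8]]
45 lens px T [[425.5 226.1]] S [[338.1  77.1]] tailend S [[335.2  12.2]]
50 lens px T [[423.7 226.9]] S [[338.9  76. ]] tailend S [[334.9  12.8]]
t 18.45 tcp [ 567.5 -345.7  326.2] ytool yaw 19.85 tilt 0.17 q [-0.72  0.57  0.71 -0.    1.86 -1.07] F [ 0.3 -0.6 -2.4] gap 0.295 ff 59.0
INC [12.77  1.75 -0.25] turn 39.9  other -140.1
275 0 400 144
```

View pics/ang.png

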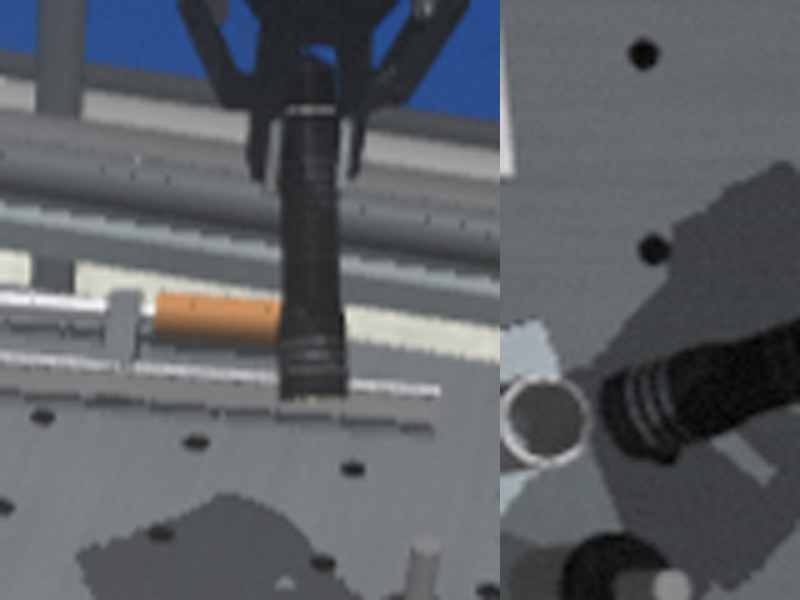

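The lens's lower rim is at (315,398) in the side half and its tip at (603,410) in the top half, so the slant is about 41–45°. Now moving to the aiming pose.

Request:
arm_command --increments "13.5 2.4 -1.2 40;13.5 2.4 -1.2 40;13.5 2.4 -1.2 40;13.5 2.4 -1.2 40;13.5 2.4 -1.2 40;13.5 2.4 -1.2 40;13.5 2.4 -1.2 40"

```text
time_s: 19.32
tool_pos: [544.4, -210.9, 339.7]
ee_rot: [-2.574, -1.8, 0.0]
wrist_force: [-0.0, 1.0, -2.1]
finger_gap: 0.291
finger_force: 59.6
```

```bash
python3 - <<'E'
from tilt import *
T,S,G,x=go()
inc(r,(544.2,-210.2,338),-20)
a=S.px(G)[0];x0,y0=max(int(a[0])-70,0),max(int(a[1])-10,0)
b=T.px(G)[0];x1,y1=int(b[0])-130,int(b[1])-75; print("orig",x0,y0,x1,y1)
cv2.imwrite("pics/aim.png",np.hstack([cv2.resize(S.img[y0:y0+150,x0:x0+100],(400,600),interpolation=2),cv2.resize(T.img[y1:y1+150,x1:x1+100],(400,600),interpolation=2)]))
E
```

```text
40 lens px T [[354.  209.7]] S [[315.  104.1]] tailend S [[343.1  37.5]]
45 lens px T [[351.  207.8]] S [[313.4 103.2]] tailend S [[343.5  38. ]]
50 lens px T [[348.3 205.9]] S [[312.  101.9]] tailend S [[343.9  38.7]]
t 19.43 tcp [ 544.4 -210.9  339.9] ytool yaw -20.11 tilt 0.02 q [-0.57  0.4   0.97 -0.    1.78 -0.22] F [-0.5 -0.3 -2. ] gap 0.289 ff 59.6
INC [ 0.06 -0.04  0.19] turn -0.1  other 179.9
orig 265 45 280 142
```

View pics/aim.png

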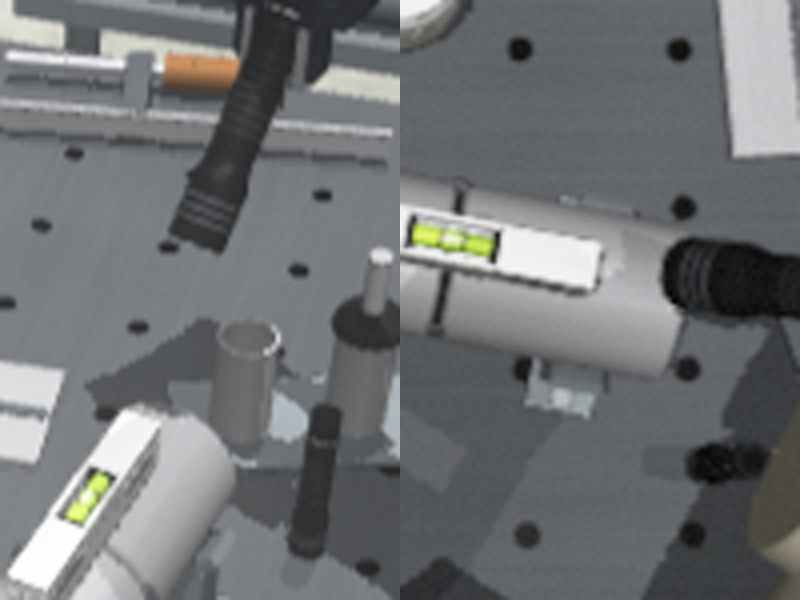

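The lens is at (197,240) in the side half and (668,275) in the top half, pointing at the vial at (452,240). Measuring the real slant and axis now.

```bash
python3 - <<'E'
from tilt import *
T,S,G,x=go()
M=R.from_rotvec(r.read_state()["ee_rot"]).as_matrix()
def mid(c,rows,lo,hi,thr,ax):
    g=cv2.cvtColor(c.img,cv2.COLOR_BGR2GRAY).astype(float); out=[]
    for k in rows:
        l=(g[k,lo:hi] if ax==0 else g[lo:hi,k]); i=np.where(l<thr)[0]
        if len(i)<3: continue
        def sub(j,d): a,b=l[j],l[j+d]; return j+d*(thr-a)/(b-a)
        a,b=sub(i[0],-1),sub(i[-1],1); m=(a+b)/2+lo; out.append((m,k,b-a) if ax==0 else (k,m,b-a))
    return np.array(out)
s=mid(S,range(66,88,2),305,333,62,0); t=mid(T,range(350,378,3),195,225,62,1)
print(s.round(1).tolist()); print(t.round(1).tolist())
vx,vy,X,Y=cv2.fitLine(s[:,:2].astype(np.float32),cv2.DIST_HUBER,0,.01,.01).ravel(); print("S slope",vx/vy, "u at v=104",X+(104-Y)*vx/vy)
d=S.dir([(X,Y),(X+30*vx,Y+30*vy)]); n1=np.cross(*d)
# axis dir in tilt plane (normal tool y), perpendicular to n1
a=np.cross(n1,M[:,1]); a/=np.linalg.norm(a); a*=-np.sign(a[2]); print("phi from S",np.degrees(np.arccos(-a[2])))
vx,vy,X,Y=cv2.fitLine(t[:,:2].astype(np.float32),cv2.DIST_HUBER,0,.01,.01).ravel(); print("T slope",vy/vx,"v at u=351",Y+(351-X)*vy/vx)
d=T.dir([(X,Y),(X+30*vx,Y+30*vy)]); n2=np.cross(*d); b=np.cross(n1,n2); b/=np.linalg.norm(b); b*=-np.sign(b[2]); print("axis 2view",b.round(3),"x tool",x.round(3))
g=cv2.cvtColor(T.img,cv2.COLOR_BGR2GRAY); print("T row209",g[209,340:356],g[212,340:356])
for ph in(38,42,46,50):
    p=np.radians(ph); dn=np.sin(p)*x+np.cos(p)*M[:,2]; up=np.cos(p)*x-np.sin(p)*M[:,2]
    print(ph,"tip T",T.px(G+111*dn+16*up).round(1),"lens low edge S",S.px(G+111*dn-16*up).round(1), S.px(G+111*dn+16*up).round(1))
y=cv2.cvtColor(T.img,cv2.COLOR_BGR2HSV);y=((abs(y[...,0].astype(int)-33)<10)&(y[...,1]>90)).astype(np.uint8);y[:170]=0;y[240:]=0;y[:,:250]=0;y[:,340:]=0
m=cv2.moments(y,True);uT=(m["m10"]/m["m00"],m["m01"]/m["m00"])
y=cv2.cvtColor(S.img,cv2.COLOR_BGR2HSV);y=((abs(y[...,0].astype(int)-33)<12)&(y[...,1]>90)).astype(np.uint8);y[:140]=0;y[200:]=0;y[:,:265]=0;y[:,:][:,310:]=0
m=cv2.moments(y,True);uS=(m["m10"]/m["m00"],m["m01"]/m["m00"]);print("vial 2view",cross(T,uT,S,uS),uT,uS)
E
```

```text
40 lens px T [[354.  209.7]] S [[315.  104.1]] tailend S [[343.1  37.5]]
45 lens px T [[350.9 207.8]] S [[313.4 103.2]] tailend S [[343.5  38. ]]
50 lens px T [[348.2 205.9]] S [[312.  101.9]] tailend S [[343.9  38.6]]Traceback (most recent call last):
  File "<stdin>", line 12, in <module>
  File "<stdin>", line 10, in mid
  File "<stdin>", line 9, in sub
IndexError: index 28 is out of bounds for axis 0 with size 28
```

```bash
cat > ax.py <<'E'
from tilt import *
def measure():
    T,S,G,x=go()
    M=R.from_rotvec(r.read_state()["ee_rot"]).as_matrix()
    def mid(c,ks,lo,hi,thr,ax):
        g=cv2.cvtColor(c.img,cv2.COLOR_BGR2GRAY).astype(float); out=[]
        for k in ks:
            l=(g[k,lo:hi] if ax==0 else g[lo:hi,k]); i=np.where(l<thr)[0]
            if len(i)<3 or i[0]<1 or i[-1]>=len(l)-1: continue
            sub=lambda j,d: j+d*(thr-l[j])/(l[j+d]-l[j])
            a,b=sub(i[0],-1),sub(i[-1],1); m=(a+b)/2+lo; out.append((m,k,b-a) if ax==0 else (k,m,b-a))
        return np.array(out,np.float32)
    s=mid(S,range(70,90,2),300,342,65,0); t=mid(T,range(350,378,3),190,228,62,1)
    print("S",s.round(1).tolist()); print("T",t.round(1).tolist())
    n=[]
    for c,q in((S,s),(T,t)):
        vx,vy,X,Y=cv2.fitLine(q[:,:2],cv2.DIST_HUBER,0,.01,.01).ravel(); n.append(np.cross(*c.dir([(X,Y),(X+30*vx,Y+30*vy)]))); n[-1]/=np.linalg.norm(n[-1])
    a=np.cross(n[0],M[:,1]); a/=np.linalg.norm(a); a*=-np.sign(a[2]); print("phi from S",np.degrees(np.arccos(-a[2])),"planes miss G by",n[0]@(G-S.C),n[1]@(G-T.C))
    b=np.cross(*n); b/=np.linalg.norm(b); b*=-np.sign(b[2]); print("axis 2view",b.round(3),"x tool",x.round(3))
    g=cv2.cvtColor(T.img,cv2.COLOR_BGR2GRAY); print("T u340.. row209",g[209,340:356],g[212,340:356])
    for ph in(38,42,46,50):
        p=np.radians(ph); dn=np.sin(p)*x+np.cos(p)*M[:,2]; up=np.cos(p)*x-np.sin(p)*M[:,2]
        print(ph,"tip T",T.px(G+111*dn+16*up).round(1),"lens edges S",S.px(G+111*dn-16*up).round(1),S.px(G+111*dn+16*up).round(1))
    u=[]
    for c,(y0,y1,x0,x1) in((T,(170,240,250,340)),(S,(140,200,265,310))):
        y=cv2.cvtColor(c.img,cv2.COLOR_BGR2HSV)[y0:y1,x0:x1]; m=cv2.moments(((abs(y[...,0].astype(int)-33)<12)&(y[...,1]>90)).astype(np.uint8),True)
        u.append((x0+m["m10"]/m["m00"],y0+m["m01"]/m["m00"]))
    print("vial",cross(T,u[0],S,u[1]),"T@163",T.at(u[0],163),u)
    print("planes miss vial by",[k@(V-c.C) for k,c in zip(n,(S,T))],"pixel miss S,T using imaged vial",n[0]@S.dir(u[1])[0]*S.K[0],n[1]@T.dir(u[0])[0]*T.K[0])
E
python3 -c "from ax import *;measure()"
```

```text
40 lens px T [[354.  209.7]] S [[315.  104.1]] tailend S [[343.1  37.5]]
45 lens px T [[350.9 207.8]] S [[313.4 103.2]] tailend S [[343.5  38. ]]
50 lens px T [[348.2 205.9]] S [[312.  101.9]] tailend S [[344.   38.6]]
S [[328.0, 70.0, 13.600000381469727], [327.0, 72.0, 12.699999809265137], [326.29998779296875, 74.0, 11.800000190734863], [325.20001220703125, 76.0, 12.100000381469727], [324.29998779296875, 78.0, 12.5], [323.6000061035156, 80.0, 11.800000190734863], [322.70001220703125, 82.0, 13.399999618530273], [322.0, 84.0, 12.699999809265137], [320.79998779296875, 86.0, 12.899999618530273], [319.1000061035156, 88.0, 14.800000190734863]]
T [[350.0, 204.5, 28.100000381469727], [353.0, 206.1999969482422, 28.299999237060547], [356.0, 211.10000610351562, 19.100000381469727], [359.0, 211.8000030517578, 20.0], [362.0, 211.89999389648438, 20.0], [365.0, 212.10000610351562, 19.899999618530273], [368.0, 212.3000030517578, 19.600000381469727], [371.0, 213.0, 18.0], [374.0, 215.5, 21.100000381469727], [377.0, 213.10000610351562, 15.800000190734863]]
phi from S 45.340281398920865 planes miss G 
[... 204 characters left out ...]
 142  80  23  19  23  39  46  36  46  43  33  50]
38 tip T [[349.7 207.2]] lens edges S [[318.4 105.2]] [[312.8 103.4]]
42 tip T [[347.5 205.7]] lens edges S [[316.9 105.1]] [[311.7 102.3]]
46 tip T [[345.6 204.2]] lens edges S [[315.5 104.8]] [[310.7 101. ]]
50 tip T [[344.  202.7]] lens edges S [[314.2 104.3]] [[309.8  99.4]]
vial (array([602.07782869, -44.36321535, 161.04930287]), np.float64(1.8402169250170786)) T@163 [[600.83099795 -44.28204706 163.        ]] [(292.6024096385542, 201.85542168674698), (286.9622641509434, 169.1509433962264)]
planes miss vial by [np.float64(8.535486401637085), np.float64(26.17598950873923)] pixel miss S,T using imaged vial 4.51553820022566 14.53990730431681
```

Request:
arm_command --increments "-1.0 0 1.3 0;-1.0 0 1.3 0;-1.0 0 1.3 0;-1.0 0 1.3 0"

```text
time_s: 20.12
tool_pos: [541.0, -220.0, 327.4]
ee_rot: [2.575, 1.799, 0.0]
wrist_force: [0.2, 0.3, -1.2]
finger_gap: 0.285
finger_force: 59.6
```

```bash
sed -i 's/range(70,90,2),300,342/range(74,94,2),300,342/; s/range(350,378,3),190,228,62/range(362,384,2),196,226,55/' ax.py; python3 -c "from ax import *;measure();inc(r,(540,-220.5,327.3),-20)"
```

```text
40 lens px T [[357.6 212.6]] S [[316.9 106.7]] tailend S [[344.7  41.1]]
45 lens px T [[354.6 210.7]] S [[315.4 105.8]] tailend S [[345.2  41.5]]
50 lens px T [[352.  208.9]] S [[314.  104.5]] tailend S [[345.6  42.2]]
S [[329.3999938964844, 74.0, 11.800000190734863], [328.20001220703125, 76.0, 12.300000190734863], [327.6000061035156, 78.0, 12.0], [326.6000061035156, 80.0, 11.800000190734863], [326.0, 82.0, 12.600000381469727], [325.20001220703125, 84.0, 12.5], [324.1000061035156, 86.0, 12.199999809265137], [320.5, 88.0, 17.700000762939453], [321.6000061035156, 90.0, 13.899999618530273], [321.3999938964844, 92.0, 13.800000190734863]]
T [[362.0, 213.89999389648438, 18.200000762939453], [364.0, 214.3000030517578, 18.700000762939453], [366.0, 214.6999969482422, 18.799999237060547], [368.0, 214.6999969482422, 18.899999618530273], [370.0, 214.8000030517578, 18.700000762939453], [372.0, 215.10000610351562, 18.0], [374.0, 215.6999969482422, 17.399999618530273], [376.0, 215.6999969482422, 15.600000381469727], [378.0, 215.89999389648438, 15.199999809265137], [380.0, 216.0, 15.399999618530273]
[... 474 characters left out ...]
46 tip T [[349.5 207.2]] lens edges S [[317.4 107.4]] [[312.8 103.7]]
50 tip T [[347.9 205.8]] lens edges S [[316.2 106.9]] [[311.9 102.2]]
vial (array([602.12974077, -44.58230287, 160.84049862]), np.float64(1.8340823638062635)) T@163 [[600.85200933 -44.48567071 163.        ]] [(292.70238095238096, 201.8452380952381), (286.9622641509434, 169.1509433962264)]
planes miss vial by [np.float64(5.787245929063778), np.float64(-10.153811074370442)] pixel miss S,T using imaged vial 3.29669882296898 -3.4229954902733746
t 20.23 tcp [ 541.  -220.   327.3] ytool yaw -20.13 tilt 0.02 q [-0.59  0.4   1.   -0.    1.75 -0.24] F [-0.2  0.3 -0.7] gap 0.292 ff 59.6
INC [-0.08 -0.08  0.  ] turn -0.1  other 179.9
```

Request:
arm_command --increments "0 0 0.2 0.7;0 0 0.2 0.7;0 0 0.2 0.7;0 0 0.2 0.7;0 0 0.2 0.7;0 0 0.2 0.7;0 0 0.2 0.7;0 0 0.2 0.7"

```text
time_s: 21.22
tool_pos: [541.0, -220.0, 325.1]
ee_rot: [2.587, 1.783, 0.0]
wrist_force: [-0.0, 0.0, -1.7]
finger_gap: 0.291
finger_force: 59.6
```

```bash
sed -i 's/range(74,94,2)/range(74,87,2)/' ax.py; python3 -c "from ax import *;measure();print(r.read_state()['joint_velocities'].round(3))"
```

```text
40 lens px T [[357.5 212.3]] S [[316.6 107.3]] tailend S [[344.8  42. ]]
45 lens px T [[354.6 210.4]] S [[315.  106.4]] tailend S [[345.2  42.5]]
50 lens px T [[352.  208.5]] S [[313.6 105.2]] tailend S [[345.7  43.1]]
S [[329.5, 74.0, 11.600000381469727], [328.5, 76.0, 12.199999809265137], [327.70001220703125, 78.0, 11.899999618530273], [326.8999938964844, 80.0, 12.100000381469727], [326.1000061035156, 82.0, 12.699999809265137], [325.1000061035156, 84.0, 12.399999618530273], [324.20001220703125, 86.0, 12.199999809265137]]
T [[362.0, 213.6999969482422, 18.0], [364.0, 214.39999389648438, 18.399999618530273], [366.0, 214.60000610351562, 19.0], [368.0, 214.39999389648438, 18.399999618530273], [370.0, 214.6999969482422, 18.700000762939453], [372.0, 215.0, 18.0], [374.0, 215.39999389648438, 17.0], [376.0, 215.6999969482422, 15.399999618530273], [378.0, 215.89999389648438, 15.199999809265137], [380.0, 216.0, 15.399999618530273], [382.0, 216.39999389648438, 15.100000381469727]]
phi from S 40.08943073044743 planes miss G by 2.973921538768086 1.2564160177453048
axis 2view [ 0.199  0.749 -0.63
[... 181 characters left out ...]
38 tip T [[353.4 209.8]] lens edges S [[319.9 108.5]] [[314.4 106.7]]
42 tip T [[351.3 208.3]] lens edges S [[318.5 108.4]] [[313.3 105.6]]
46 tip T [[349.5 206.8]] lens edges S [[317.1 108.1]] [[312.3 104.3]]
50 tip T [[347.9 205.4]] lens edges S [[315.8 107.5]] [[311.4 102.8]]
vial (array([602.12974077, -44.58230287, 160.84049862]), np.float64(1.8340823638062635)) T@163 [[600.85200933 -44.48567071 163.        ]] [(292.70238095238096, 201.8452380952381), (286.9622641509434, 169.1509433962264)]
planes miss vial by [np.float64(-4.272772419848684), np.float64(-9.636478230325768)] pixel miss S,T using imaged vial -1.2728665992035677 -3.167948220760505
[ 0.    -0.001  0.001 -0.001 -0.001  0.   ]
```

```bash
python3 -c "from bench import r;print(r.hand_in())"
```

```text
the job is handed in; nothing more can be done
None
```

I handed the job in at about 21 s, and no verdict came back. The level is balanced along the pipe's top over the joint, and the flashlight is held still at roughly 45° (40–47° measured), lens about 15 cm from the vial and beam within about 1 cm of it. To slant the flashlight I pressed its head lightly against its tube's outer rim, because the arm could only turn about the vertical.

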